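# Start the board tester and hold its ratchet lever at the third click

## Task

Start the circuit-board tester: on its control box press the small round key, then the long bar-shaped key, then the large round key, one at a time, each fully down and let up again before the next. Then take the upright grip of the tester's ratchet lever and swing it off its stop by three clicks, never on to a fourth, so that the probes come down on the board, and finish still holding the grip at the third click, because the lever springs back if let go. Leave the other things on the bench where they are.

Things in the scene. Friction and masses are not known exactly. Their poses are not given: they have to be found in the camera images.
- panel: grey control box 90 x 190 x 40 mm, origin under its centre, long side along its y axis; three keys stand in a row along y, 57 mm apart, in any order. Every key is a plain grey cap standing 12 mm proud of a black housing 52 x 46 mm; its top is 62 mm above the bench when up
- key_small_top (a point): centre of the top of the small round key, 18 mm diameter cap
- key_bar_top (a point): centre of the top of the bar-shaped key, cap 44 mm (across the box, its x axis) by 14 mm
- key_large_top (a point): centre of the top of the large round key, 38 mm diameter cap
- key_small (a joint): travel of the small round key in m: 0 up, 0.006 fully down; spring of 1.5 N at the top and 5 N fully down, rises by itself
- key_bar (a joint): the same for the bar-shaped key
- key_large (a joint): the same for the large round key
- grip: upright black rubber grip at the free end of the steel lever, 22 mm diameter, 50 mm high, a sleeve that spins freely about its own upright axis; origin at its foot, 105 mm above the bench and level with the top face of the lever bar, z up
- grip_mid (a point): point on the grip's axis 30 mm above its foot (20 mm below its top), 135 mm above the bench: a good height to hold
- tester: circuit-board tester, origin under the centre of its base (180 x 200 mm, 45 mm high); over the board a clear probe head 130 x 150 mm, 130 mm high, and four steel posts to 145 mm. On its -y side a dark steel housing 70 x 66 mm, 85 mm high, carries the lever, which at the start points along the tester's -x axis
- lever_pivot (a point): point on the lever's upright pivot axis, at the height of grip_mid (135 mm); the grip circles it at 110 mm radius. The hub (36 mm diameter) rises to 112 mm, its nut to 117 mm; the lever bar is 18 mm wide
- lever (a joint): ratchet lever, rad: 0 on its stop (start), grows anticlockwise from above, away from the tester's base. A click every 0.2 (22 mm at the grip): the third lies at 0.6. Push at the grip: return spring, 4 N at 0 to 6 N at 0.6, plus up to 3 N some 0.15 before each click (0.05, 0.25, 0.45) and minus 3 N some 0.05 before it (0.15, 0.35, 0.55), as it falls in. Turns to 0.95 at most
- tape_roll: roll of tape lying flat, ring of 84 mm outside diameter, 24 mm high; bystander
- solder_spool: metal wire spool standing on end, 60 mm diameter, 50 mm high; bystander
- pliers: small pliers with yellow handles lying flat, 150 mm long, 16 mm high; bystander
- spare_board: loose green circuit board lying flat, 100 x 80 mm, 16 mm high over its parts; bystander
- screwdriver: short screwdriver with a black handle lying flat, 120 mm long; bystander
- flux_bottle: small white bottle standing, 40 mm diameter, 85 mm high; bystander
- heatsink: finned aluminium block, 50 x 40 x 30 mm; bystander

How it is judged:
By the outcome, as a careful person would: the job done as asked, in the order asked, and still so for the second after the job is handed in, while the arm keeps its last pose, push and grip.
It also fails if it takes over 61 s, if anything falls off the work surface, if the arm or the gripper's body presses on something with over 40 N, if the wrist force passes 120 N, or if a joint passes its speed limit or range.

## Robot

A 6-joint arm with a two-finger parallel gripper is mounted at the origin on the work surface. World frame = base frame: x ahead of the robot, y to its left, z up, the work surface at z = 0. Lengths are in mm, angles in rad, forces in N, time in s.
With the tool pointing down it reaches from about 350 to 875 mm from the base axis. Payload 15.5 kg.
Tool frame: the origin (TCP) lies on the centre line of the jaws, within the pads' length; the fingertips stand 14 mm ahead of it and the grasp point (between the pads) lies 5 mm behind it (finger_overhang is the distance from the TCP to the fingertips, in mm); z points along the fingers, y is the line along which they close (so a half turn about z gives the same grasp; the last joint's range is limited). The gripper opens to 85 mm and grips with 20 to 120 N. Pads are 22 mm wide; open, the fingers measure 114 mm over their backs; the gripper's body (76 mm by 85 mm) begins 54 mm behind the grasp point. The pads swing forward as they close: fully open they stand 13 mm farther back than shut.
Start: joints at [1.238, 0.494, 1.345, -0, 1.302, -0.096], TCP at [147.223, 607.414, 245.277] pointing down, gripper open.
Joint ranges: [-2.91, 2.91], [-0.82, 2.16], [0.22, 2.67], [-1.22, 4.37], [0.12, 2.79], [-3.08, 3.08]. Speed limits (rad/s): [1.89, 1.89, 2.57, 3.01, 3.01, 3.01].

## Interface

Orientations are given as a rotation vector (axis times angle).
In Python, from plant import observe, grab_frame, close_job, finger_overhang gives the robot as it stands.
- The arm moves only by the shell command python3 -m creep 'ROWS' [FORCE]. ROWS is JSON, a list that holds one entry, the list of rows, each a list of 7 numbers: the shift along the tool's x, y, z in cm, then the turn, a rotation vector about the tool's x, y, z in rad, then the opening, from 0 (shut) to 1 (fully open). A call has 1 to 8 rows; each row shifts and turns the commanded pose from where the row before left it, along the tool's axes as they then stand; what a row does not reach is not made up. A row lasts 1/12 s, in which the tool goes at most 41.7 mm and 7.16 degrees, less where a joint would pass 70% of its speed; a pose out of reach is approached as far as the arm can. A call with a gripper value outside its range is refused whole. The fingers move at their own pace and stop on an object; FORCE is the grip in N (left out, the last holds). Time passes only in rows, so rows that do not move let the fingers close. It gives the time, the measured TCP pose, the force, the opening and the grip force at its end, in the units of the state.
- observe(): the state, without advancing time (a new reading comes with each control period).
- grab_frame(name): name is "scene" or "top"; returns a dict with "color" (400x640x3 uint8, blue, green, red), "fx", "fy", "cx", "cy" (pixels), "distortion" ([k1, k2, p1, p2, k3] as OpenCV has them; the pictures are not rectified), "R" (3x3) and "t" (3): a world point X has camera coordinates R X + t. Camera axes: x right, y down, z forward; pixel columns grow to the right and rows downward; lengths in mm; the calibration is good to about 2 mm. A picture is of the moment at which its call begins. There is no depth.
- close_job(): hands the job in; it is judged then, once.
The state is a dict: "clock": time; "joint_positions": joint angles; "qd": joint speeds; "joint_torque": joint torques, N m; "ee_pos": TCP position; "orientation": TCP orientation; "contact_force": force on the tool from outside, world axes, zero at the start; "moment": the same for the moment, N m; "finger_gap": finger opening in mm; "grasp_force": force on a finger pad.
Only numpy, scipy, OpenCV 4.12 (cv2) and the standard library are available. Lean on these libraries where they do the work, as an engineer would, in place of code of your own. Each camera call takes 0.05 s, during which the arm holds its last target. There are 200 camera calls.

## Working session

There is one attempt and no reset: what is moved stays moved. The work goes in short steps, Python scripts to look and compute and a shell command to move; the robot and the scene stay as the last step left them, time stands still between calls to the robot, and variables do not carry over. Pictures are saved under pics/ and viewed, at most 10 in all, crops included, and the job is handed in when it is done.

```bash
mkdir -p pics; python3 - <<'E'
from plant import observe, grab_frame, finger_overhang
import cv2,numpy as np
print(observe(), finger_overhang if not callable(finger_overhang) else finger_overhang())
for n in("scene","top"):
    f=grab_frame(n); cv2.imwrite(f"pics/{n}0.png",f["color"])
    print(n,[f[k] for k in("fx","fy","cx","cy","distortion")],(-np.array(f["R"]).T@np.array(f["t"])).round(0),np.array(f["R"]).round(3).tolist())
E
```

```text
{'clock': 0.0, 'joint_positions': array([ 1.23745442e+00,  4.94166244e-01,  1.34615292e+00,  7.06454113e-07,
        1.30250695e+00, -9.54755719e-02]), 'qd': array([ 0.00066593, -0.0012111 ,  0.00127213, -0.00036094,  0.00143418,
       -0.00099753]), 'joint_torque': array([ 2.79867665e-03, -8.82173824e+01, -3.83859694e+01, -8.38702726e-05,
        1.04861843e-02,  6.28212319e-05]), 'ee_pos': array([147.13314178, 607.06781415, 244.70339868]), 'orientation': array([-3.72728340e-01, -3.11913791e+00,  1.89276853e-03]), 'contact_force': array([-0.46946205, -0.47209273,  0.41801973]), 'moment': array([-0.00539735, -0.04811648, -0.03483642]), 'grasp_force': 0.0, 'finger_gap': 85.68494289388782} 14.0
scene [387.2481049461131, 387.2481049461131, 322.64081643535883, 202.26416489082638, array([-0.0122855,  0.       ,  0.       ,  0.       ,  0.       ])] [1095.  504.  893.] [[-0.673, 0.739, -0.002], [0.547, 0.497, -0.673], [-0.497, -0.454, -0.739]]
top [488.5980890847716, 488.5980890847716, 315.06892802390996, 196.80998219706328, array([-0.11224083,  0.        ,  0.        ,  0.        ,  0.        ])] [ 291.    2. 1406.] [[0.044, -0.999, 0.005], [-0.978, -0.044, -0.204], [0.204, 0.004, -0.979]]
```

View pics/scene0.png

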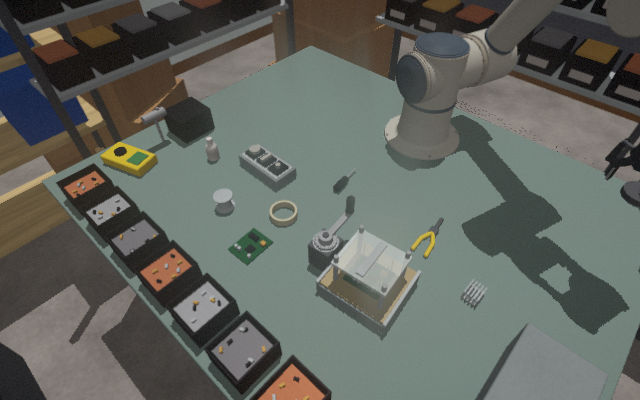

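View pics/top0.png

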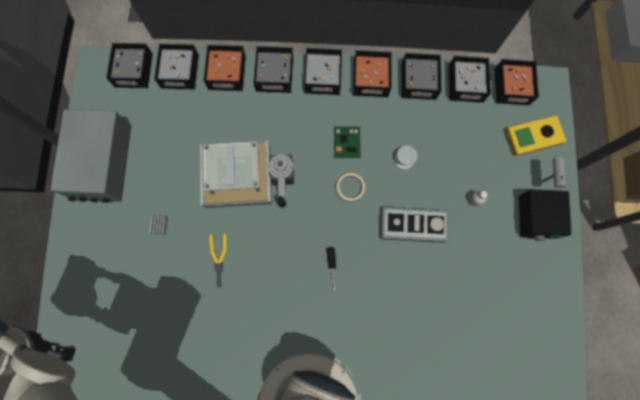

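The scene view shows the panel at about (267,165), the lever hub at (323,240) and the grip at (349,204). In the top view the panel is at (414,224), with the keys from left to right small (397,222), bar (417,223) and large (436,225). The hub is at (281,163) and the grip at (282,201). Next I'll enlarge both.

```bash
cat > h.py <<'E'
import cv2,numpy as np
from plant import grab_frame,observe
def ray(f,uv):
    K=np.array([[f["fx"],0,f["cx"]],[0,f["fy"],f["cy"]],[0,0,1]])
    p=cv2.undistortPoints(np.array([[uv]],float),K,np.array(f["distortion"],float))[0,0]
    R=np.array(f["R"]);t=np.array(f["t"])
    return -R.T@t, R.T@np.array([p[0],p[1],1.])
def plane(f,uv,z):
    o,d=ray(f,uv); return (o+d*(z-o[2])/d[2]).round(1)
def two(f,a,g,b):
    o1,d1=ray(f,a);o2,d2=ray(g,b)
    s=np.linalg.lstsq(np.c_[d1,-d2],o2-o1,rcond=None)[0]
    p,q=o1+d1*s[0],o2+d2*s[1]; return ((p+q)/2).round(1),np.linalg.norm(p-q).round(1)
def crop(f,x,y,w,h,k): return cv2.resize(f["color"][y:y+h,x:x+w],None,fx=k,fy=k,interpolation=cv2.INTER_CUBIC)
E
python3 - <<'E'
from h import *
t=grab_frame("top");s=grab_frame("scene")
a=crop(t,260,140,50,75,8)  # 400x600
b=crop(t,375,200,80,50,5)  # 400x250
c=np.zeros((600,800,3),np.uint8); c[:,:400]=a; c[:250,400:]=b
c[300:600,400:800]=crop(s,300,185,80,60,5)[:300]
cv2.imwrite("pics/c1.png",c)
for u in((397,222),(417,223),(436.5,225)): print(plane(t,u,62))
print(plane(t,(281,163),117),plane(t,(282,201),155))
E
```

```text
[ 508.9 -223.8   62. ]
[ 508.5 -280.2   62. ]
[ 505.1 -335.4   62. ]
[649.2 104.9 117. ] [536.   93.2 155. ]
```

View pics/c1.png

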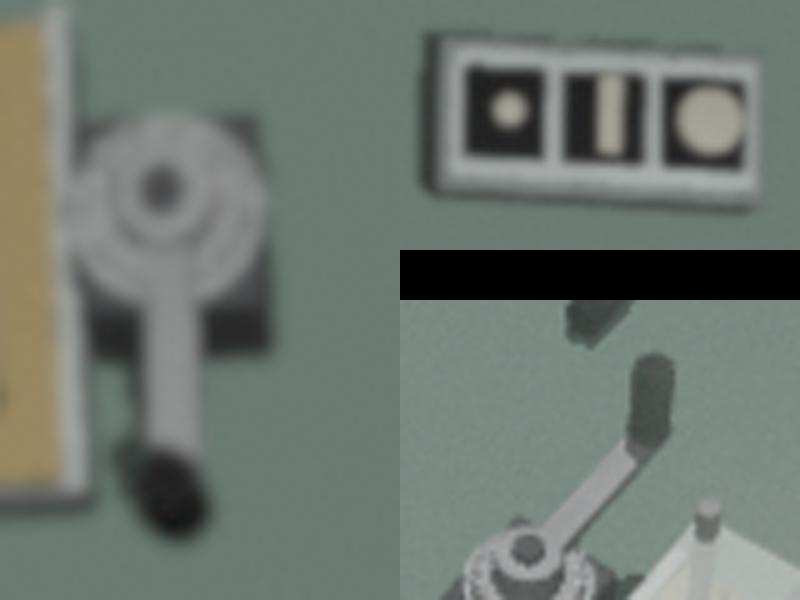

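The crop gives top-view centres of small (397,221.8), bar (417,222.8), large (437.2,224.2), nut (280.2,163.4) and grip top about (282.3,203). In the scene view the grip top is at about (350.6,198.6) and the nut at (325.4,234).

```bash
python3 - <<'E'
from h import *
t=grab_frame("top");s=grab_frame("scene")
o=-.4
for u in((397,221.8),(417,222.8),(437.2,224.2)): print(plane(t,(u[0]+o,u[1]+o),62))
P=[]
for a,b,z in(((280.2,163.4),(325.4,234),117),((282.3,202.5),(350.6,198.6),155)):
    a=(a[0]+o,a[1]+o);b=(b[0]+o,b[1]+o)
    print(two(t,a,s,b),plane(t,a,z),plane(s,b,z))
# base edges in top image: tan/white base masks, lever bar blob
print(cv2.Rodrigues(observe()["orientation"])[0].round(3))
E
```

```text
[ 510.6 -222.7   62. ]
[ 510.1 -279.    62. ]
[ 508.6 -336.3   62. ]
(array([649.4, 106.5, 119.5]), np.float64(3.6)) [649.  108.2 117. ] [648.9 103.7 117. ]
(array([535.2,  92.3, 149.1]), np.float64(3.6)) [533.1  93.3 155. ] [540.6  94.  155. ]
[[-0.972  0.236 -0.   ]
 [ 0.236  0.972 -0.   ]
 [ 0.    -0.    -1.   ]]
```

```bash
python3 - <<'E'
from h import *
s=grab_frame("scene"); print(plane(s,(361.2,226.6),145))
E
python3 -m creep '[[[-2.2,-2.9,0,0,0,0,0],[-2.2,-2.9,0,0,0,0,0],[-2.2,-2.9,0,0,0,0,0],[-2.2,-2.9,0,0,0,0,0],[-2.2,-2.9,0,0,0,0,0],[-2.2,-2.9,0,0,0,0,0],[-2.2,-2.9,0,0,0,0,0],[-2.2,-2.9,0,0,0,0,0]]]' 40
python3 -m creep '[[[-2.2,-2.9,0,0,0,0,0],[-2.2,-2.9,0,0,0,0,0],[-2.2,-2.9,0,0,0,0,0],[-2.2,-2.9,0,0,0,0,0],[-2.2,-2.9,0,0,0,0,0],[-2.2,-2.9,0,0,0,0,0],[-2.2,-2.9,0,0,0,0,0],[-2.2,-2.9,0,0,0,0,0]]]'
python3 -m creep '[[[-2.2,-2.9,0,0,0,0,0],[-2.2,-2.9,0,0,0,0,0],[-2.2,-2.9,0,0,0,0,0],[-2.2,-2.9,0,0,0,0,0],[-2.2,-2.9,0,0,0,0,0],[-2.2,-2.9,0,0,0,0,0],[-2.2,-2.9,0,0,0,0,0],[0,0,0,0,0,0,0]]]'
```

```text
[588.7 169.7 145. ]
clock: 1.02
ee_pos: [263.8, 338.9, 245.4]
orientation: [0.372, 3.119, 0.0]
contact_force: [0.5, 0.6, 0.3]
finger_gap: -0.2
grasp_force: 0.0
clock: 1.68
ee_pos: [380.4, 71.7, 245.5]
orientation: [0.373, 3.119, 0.0]
contact_force: [0.6, 1.1, 0.1]
finger_gap: -0.1
grasp_force: 0.0
clock: 2.35
ee_pos: [484.5, -165.4, 245.4]
orientation: [0.377, 3.116, -0.003]
contact_force: [-1.7, 0.9, -0.6]
finger_gap: 0.2
grasp_force: 0.0
```

```bash
python3 -m creep '[[[-1.95,-2.5,0,0,0,0,0],[-1.95,-2.5,0,0,0,0,0],[0,0,3.5,0,0,0,0],[0,0,3.5,0,0,0,0],[0,0,3.5,0,0,0,0],[0,0,3.5,0,0,0,0],[0,0,1.0,0,0,0,0],[0,0,0,0,0,0,0]]]'
python3 - <<'E'
from h import *
s=grab_frame("scene");t=grab_frame("top")
c=np.zeros((600,800,3),np.uint8);c[:400]=crop(s,230,130,80,40,10);c[400:600,:320]=crop(t,375,200,80,50,4);cv2.imwrite("pics/c2.png",c)
o=observe();print(o["ee_pos"],o["contact_force"],o["joint_positions"].round(2))
E
```

```text
clock: 3.02
ee_pos: [506.7, -217.1, 93.3]
orientation: [-0.372, -3.115, -0.003]
contact_force: [-1.1, -0.1, 0.5]
finger_gap: -0.2
grasp_force: 0.0
[ 508.59385587 -218.06826823   96.47097889] [-0.18540998 -0.90868196  0.8041196 ] [-0.51  0.59  1.68 -0.    0.88 -1.85]
```

View pics/c2.png

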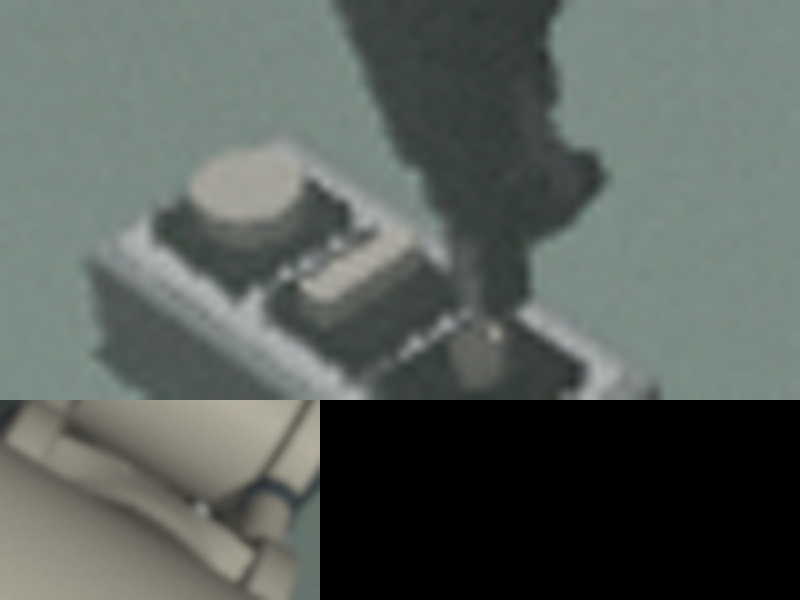

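The tips hang just above the small key, whose cap shows at crop (478,350). Large is at scene (254.5,148.5) and bar at (265.8,156.4).

```bash
python3 - <<'E'
from h import *
s=grab_frame("scene")
for u in((254.1,148.1),(265.4,156)): print(plane(s,u,62))
E
python3 -m creep '[[[-0.3,-0.4,0,0,0,0,0],[0,0,0.8,0,0,0,0],[0,0,0.8,0,0,0,0],[0,0,0,0,0,0,0],[0,0,0,0,0,0,0]]]'
python3 -m creep '[[[0,0,0.3,0,0,0,0],[0,0,0,0,0,0,0],[0,0,0,0,0,0,0]]]'
python3 -m creep '[[[0,0,0.3,0,0,0,0],[0,0,0,0,0,0,0],[0,0,0,0,0,0,0]]]'
```

```text
[ 509.9 -339.7   62. ]
[ 511.5 -282.    62. ]
clock: 3.58
ee_pos: [509.6, -222.2, 78.8]
orientation: [-0.373, -3.118, -0.001]
contact_force: [-0.5, -0.2, 0.7]
finger_gap: -0.1
grasp_force: 0.0
clock: 3.83
ee_pos: [510.0, -222.4, 76.3]
orientation: [-0.373, -3.119, -0.0]
contact_force: [-0.3, -0.4, -0.2]
finger_gap: 0.3
grasp_force: 0.0
clock: 4.08
ee_pos: [510.1, -222.4, 73.3]
orientation: [0.373, 3.119, -0.0]
contact_force: [0.6, -0.3, 3.1]
finger_gap: 0.1
grasp_force: 1.4
```

```bash
python3 -m creep '[[[0,0,0.3,0,0,0,0],[0,0,0.1,0,0,0,0],[0,0,0,0,0,0,0],[0,0,0,0,0,0,0]]]'
python3 -m creep '[[[0,0,0.1,0,0,0,0],[0,0,0,0,0,0,0],[0,0,0,0,0,0,0]]]'
```

```text
clock: 4.42
ee_pos: [510.1, -222.5, 69.8]
orientation: [0.373, 3.119, -0.0]
contact_force: [-3.4, 1.8, 16.7]
finger_gap: -0.0
grasp_force: 8.1
clock: 4.67
ee_pos: [510.2, -222.5, 69.5]
orientation: [0.373, 3.118, -0.001]
contact_force: [-6.0, 3.0, 31.7]
finger_gap: -0.1
grasp_force: 15.7
```

```bash
python3 -m creep '[[[0,0,-1.5,0,0,0,0],[0,0,-1.0,0,0,0,0],[0,0,0,0,0,0,0],[-0.68,-2.8,0,0,0,0,0],[-0.68,-2.8,0,0,0,0,0],[0,0,0,0,0,0,0],[0,0,1.0,0,0,0,0],[0,0,0,0,0,0,0]]]'
python3 -m creep '[[[0,0,0.4,0,0,0,0],[0,0,0.4,0,0,0,0],[0,0,0.3,0,0,0,0],[0,0,0.2,0,0,0,0],[0,0,0,0,0,0,0],[0,0,0,0,0,0,0]]]'
```

```text
clock: 5.33
ee_pos: [509.0, -279.2, 81.2]
orientation: [-0.373, -3.117, -0.002]
contact_force: [-0.6, 0.6, -0.5]
finger_gap: 0.2
grasp_force: 0.0
clock: 5.83
ee_pos: [509.9, -279.4, 70.3]
orientation: [-0.372, -3.119, -0.001]
contact_force: [-0.7, 2.8, 3.9]
finger_gap: 0.0
grasp_force: 2.3
```

```bash
python3 -m creep '[[[0,0,0.15,0,0,0,0],[0,0,0,0,0,0,0],[0,0,0,0,0,0,0]]]'
```

```text
clock: 6.08
ee_pos: [510.0, -279.5, 69.7]
orientation: [0.372, 3.119, -0.0]
contact_force: [-5.4, 5.2, 21.4]
finger_gap: 0.0
grasp_force: 10.9
```

```bash
python3 -m creep '[[[0,0,0.1,0,0,0,0],[0,0,0,0,0,0,0],[0,0,0,0,0,0,0]]]'
```

```text
clock: 6.33
ee_pos: [510.1, -279.6, 69.5]
orientation: [0.372, 3.119, -0.0]
contact_force: [-8.0, 7.1, 35.4]
finger_gap: 0.1
grasp_force: 18.0
```

```bash
python3 -m creep '[[[0,0,-1.5,0,0,0,0],[0,0,-1.0,0,0,0,0],[0,0,0,0,0,0,0],[-0.68,-2.85,0,0,0,0,0],[-0.68,-2.85,0,0,0,0,0],[0,0,0,0,0,0,0],[0,0,1.0,0,0,0,0],[0,0,0,0,0,0,0]]]'
python3 -m creep '[[[0,0,0.4,0,0,0,0],[0,0,0.4,0,0,0,0],[0,0,0.3,0,0,0,0],[0,0,0.2,0,0,0,0],[0,0,0.1,0,0,0,0],[0,0,0,0,0,0,0],[0,0,0,0,0,0,0]]]'
```

```text
clock: 7.0
ee_pos: [508.9, -337.8, 80.7]
orientation: [-0.373, -3.117, -0.002]
contact_force: [-1.1, 0.1, -1.1]
finger_gap: 0.5
grasp_force: 0.0
clock: 7.58
ee_pos: [509.7, -337.9, 69.7]
orientation: [-0.372, -3.119, -0.001]
contact_force: [-6.0, 7.0, 21.7]
finger_gap: -0.0
grasp_force: 11.0
```

```bash
python3 -m creep '[[[0,0,-1.5,0,0,0,0],[0,0,-3.4,0,0,0,0],[0,0,-3.4,0,0,0,0],[0,0,-3.4,0,0,0,0],[0,0,-3.4,0,0,0,0.6],[0.6,3.5,0,0,0,0,0.6],[0.6,3.5,0,0,0,0,0.6],[0.6,3.5,0,0,0,0,0.6]]]'
python3 -m creep '[[[0.6,3.5,0,0,0,0,0.6],[0.6,3.5,0,0,0,0,0.6],[0.6,3.5,0,0,0,0,0.6],[0.6,3.5,0,0,0,0,0.6],[0.6,3.5,0,0,0,0,0.6],[0.6,3.5,0,0,0,0,0.6],[0.6,3.5,0,0,0,0,0.6],[0.6,3.5,0,0,0,0,0.6]]]'
python3 -m creep '[[[0.6,3.5,0,0,0,0,0.6],[0,0,0,0,0,-0.1,0.6],[0,0,0,0,0,-0.1,0.6],[0,0,0,0,0,-0.1,0.6],[0,0,0,0,0,-0.1,0.6],[0,0,0,0,0,-0.1,0.6],[0,0,0,0,0,0,0.6],[0,0,0,0,0,0,0.6]]]'
python3 - <<'E'
from h import *
t=grab_frame("top");s=grab_frame("scene")
c=np.zeros((600,800,3),np.uint8);c[:,:400]=crop(t,255,130,50,75,8);c[:300,400:]=crop(s,230,130,80,60,5);c[300:,400:]=crop(s,310,160,80,60,5);cv2.imwrite("pics/c3.png",c)
o=observe();print(o["ee_pos"],o["contact_force"],cv2.Rodrigues(o["orientation"])[0].round(3),o["finger_gap"])
E
```

```text
clock: 8.25
ee_pos: [517.0, -231.3, 220.3]
orientation: [0.374, 3.118, -0.001]
contact_force: [0.1, 0.4, 1.1]
finger_gap: 48.4
grasp_force: 0.0
clock: 8.92
ee_pos: [536.1, 53.1, 219.8]
orientation: [0.372, 3.119, 0.0]
contact_force: [1.1, 0.3, -0.1]
finger_gap: 51.2
grasp_force: 0.0
clock: 9.58
ee_pos: [538.7, 86.7, 219.7]
orientation: [0.406, -3.115, 0.0]
contact_force: [0.6, -0.2, -0.2]
finger_gap: 51.3
grasp_force: 0.0
[538.673421    86.60285968 219.72857646] [ 0.233236   -0.42246886 -0.72798644] [[-0.967 -0.256 -0.   ]
 [-0.256  0.967 -0.   ]
 [ 0.     0.    -1.   ]] 50.91345129733225
```

View pics/c3.png

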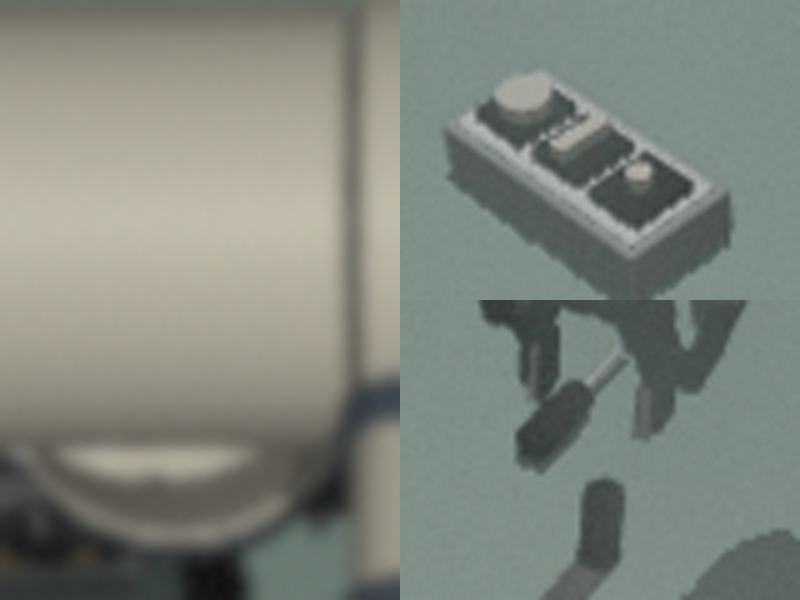

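Keys are all up again. The jaws (tips at crop (537,395) and (645,435)) straddle the grip, whose top is at (603,490).

```bash
python3 -m creep '[[[-0.2,0.65,0,0,0,0,0.6],[0,0,3,0,0,0,0.6],[0,0,0,0,0,0,0.6],[0,0,0,0,0,0,0.6]]]'
python3 - <<'E'
from h import *
s=grab_frame("scene")
cv2.imwrite("pics/c4.png",crop(s,310,160,80,60,8))
print(observe()["ee_pos"])
E
```

```text
clock: 10.02
ee_pos: [538.1, 93.6, 189.1]
orientation: [0.409, -3.112, -0.0]
contact_force: [1.1, -0.4, 0.5]
finger_gap: 51.5
grasp_force: 0.0
[538.80360617  93.52848297 190.02366972]
```

View pics/c4.png

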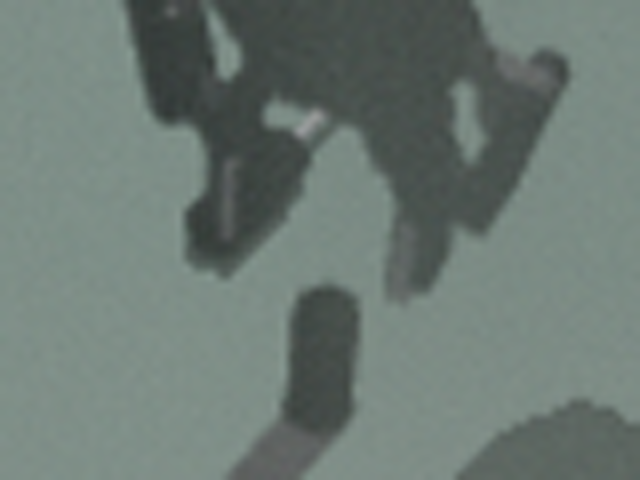

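The tips (about (225,245) and (405,295)) lie either side of the grip top (326,300), centred within a few mm. I'll descend.

```bash
python3 -m creep '[[[0,0,2,0,0,0,0.6],[0,0,1,0,0,0,0.6],[0,0,0,0,0,0,0.6]]]'
python3 -m creep '[[[0,0,1.5,0,0,0,0.6],[0,0,1.5,0,0,0,0.6],[0,0,0,0,0,0,0.6]]]'
python3 -m creep '[[[0,0,0,0,0,0,0.2],[0,0,0,0,0,0,0.2],[0,0,0,0,0,0,0.2],[0,0,0,0,0,0,0.2],[0,0,0,0,0,0,0.2],[0,0,0,0,0,0,0.2]]]' 30
python3 - <<'E'
from h import *
s=grab_frame("scene")
cv2.imwrite("pics/c5.png",crop(s,300,160,100,75,8))
o=observe();print(o["ee_pos"],o["contact_force"],o["moment"],o["joint_positions"].round(2))
E
```

```text
clock: 10.32
ee_pos: [538.2, 93.3, 158.7]
orientation: [0.41, -3.112, -0.0]
contact_force: [-1.0, 0.3, -0.7]
finger_gap: 51.2
grasp_force: 0.0
clock: 10.57
ee_pos: [538.2, 93.2, 128.6]
orientation: [0.41, -3.112, -0.0]
contact_force: [-1.6, -0.3, -0.7]
finger_gap: 51.4
grasp_force: 0.0
clock: 11.07
ee_pos: [539.4, 93.8, 131.0]
orientation: [-0.41, 3.113, 0.001]
contact_force: [-0.8, 5.4, 6.5]
finger_gap: 20.7
grasp_force: 31.3
[539.44973232  93.76740724 130.97177991] [-1.76849616  4.27545264  6.6464032 ] [0.8312275  0.29515779 0.01169267] [ 0.06  0.53  1.67  0.    0.95 -1.77]
```

View pics/c5.png

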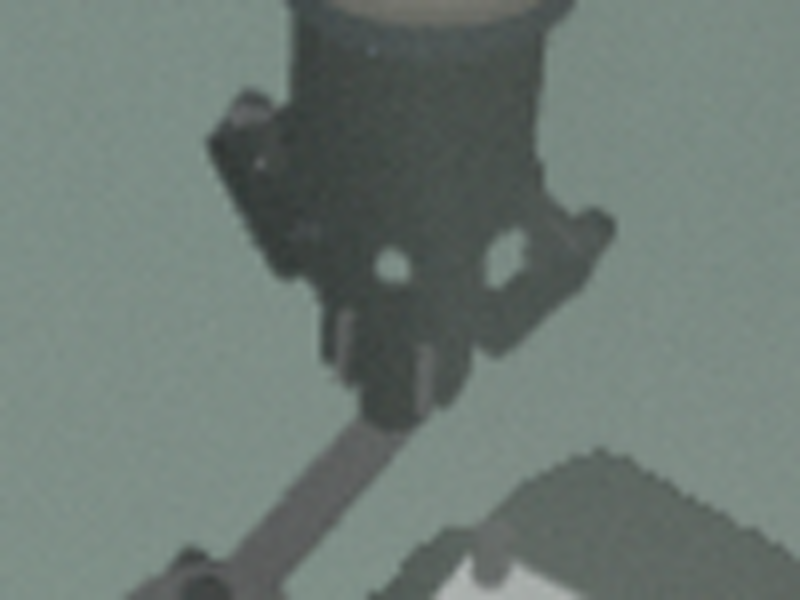

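The grip is held (gap 20.7 mm, at crop (395,380)) and stands on the lever bar. Next I swing along the arc, first to about 0.3.

```bash
python3 -m creep '[[[0.05,-0.55,0,0,0,0,0.2],[0.05,-0.55,0,0,0,0,0.2],[0,-0.55,0,0,0,0,0.2],[0,-0.55,0,0,0,0,0.2],[-0.06,-0.55,0,0,0,0,0.2],[-0.06,-0.55,0,0,0,0,0.2],[0,0,0,0,0,0,0.2],[0,0,0,0,0,0,0.2]]]' 50
```

```text
clock: 11.78
ee_pos: [548.5, 61.4, 131.0]
orientation: [-0.41, 3.113, -0.0]
contact_force: [-1.4, 2.5, 7.5]
finger_gap: 20.6
grasp_force: 49.0
```

```bash
python3 -m creep '[[[-0.11,-0.54,0,0,0,0,0.2],[-0.11,-0.54,0,0,0,0,0.2],[-0.16,-0.52,0,0,0,0,0.2],[-0.16,-0.52,0,0,0,0,0.2],[0,0,0,0,0,0,0.2],[0,0,0,0,0,0,0.2]]]' 50
python3 -m creep '[[[-0.11,-0.25,0,0,0,0,0.2],[-0.11,-0.25,0,0,0,0,0.2],[0,0,0,0,0,0,0.2],[0,0,0,0,0,0,0.2]]]'
python3 -m creep '[[[-0.11,-0.25,0,0,0,0,0.2],[0,0,0,0,0,0,0.2],[0,0,0,0,0,0,0.2]]]'
```

```text
clock: 12.28
ee_pos: [559.4, 42.5, 131.0]
orientation: [-0.41, 3.112, 0.0]
contact_force: [0.3, 4.0, 6.1]
finger_gap: 20.8
grasp_force: 49.0
clock: 12.62
ee_pos: [562.6, 38.3, 131.0]
orientation: [-0.41, 3.113, 0.0]
contact_force: [-1.4, 3.8, 6.1]
finger_gap: 20.5
grasp_force: 49.1
clock: 12.87
ee_pos: [564.2, 36.4, 131.0]
orientation: [-0.41, 3.113, 0.001]
contact_force: [-0.8, 5.5, 6.7]
finger_gap: 20.7
grasp_force: 49.2
```

```bash
python3 -m creep '[[[-0.11,-0.25,0,0,0,0,0.2],[0,0,0,0,0,0,0.2],[0,0,0,0,0,0,0.2]]]'
python3 -m creep '[[[-0.11,-0.25,0,0,0,0,0.2],[0,0,0,0,0,0,0.2],[0,0,0,0,0,0,0.2]]]'
python3 - <<'E'
from h import *
s=grab_frame("scene");t=grab_frame("top")
c=np.zeros((600,800,3),np.uint8);c[:,:400]=crop(t,260,140,50,75,8);c[:300,400:]=crop(s,300,185,80,60,5);cv2.imwrite("pics/c6.png",c)
print([ (observe()["contact_force"]).round(1) for _ in range(3)])
E
```

```text
clock: 13.12
ee_pos: [565.7, 34.5, 131.0]
orientation: [-0.41, 3.113, 0.001]
contact_force: [-0.8, 6.9, 7.2]
finger_gap: 20.7
grasp_force: 49.2
clock: 13.37
ee_pos: [567.4, 32.6, 131.0]
orientation: [-0.41, 3.113, 0.002]
contact_force: [-2.4, 9.1, 7.5]
finger_gap: 20.8
grasp_force: 49.3
[array([-2.3, 10. ,  7.1]), array([-2.3, 10. ,  7.1]), array([-2.3, 10. ,  7.1])]
```

View pics/c6.png

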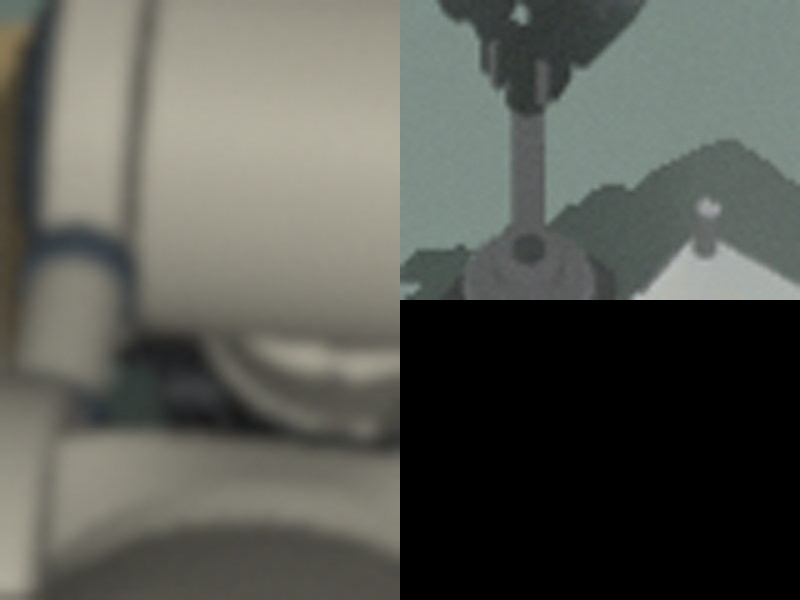

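The lever bar now runs straight up in the scene crop, centre line x≈528 from y=115 to 225, with the grip still held. I'll check its angle against the start.

```bash
python3 - <<'E'
from h import *
s=grab_frame("scene"); s0=cv2.imread("pics/scene0.png")
def ang(a,b):
    p,q=[plane(s,(300+(x-400)/5-.4,185+(y-y0)/5-.4),105) for x,y,y0 in(a,b)]; d=p-q; return p,q,np.arctan2(d[1],d[0])%(2*np.pi)
nut=plane(s,(325,233.6),117)
# bar centre from first picture (offset 300) and now
A=ang((636,452,300),(560,540,300)); B=ang((528.5,118,0),(528.5,222,0))
print(nut,A,B,B[2]-A[2])
n=nut[:2]
for X in(A,B): d=X[0][:2]-n; print(np.arctan2(d[1],d[0])%(2*np.pi))
E
```

```text
[648.9 103.7 117. ] (array([556.4,  98.6, 105. ]), array([628.2, 107.9, 105. ]), np.float64(3.2704019616615208)) (array([577. ,  39.9, 105. ]), array([630.3,  88. , 105. ]), np.float64(3.8757536495838227)) 0.605351687922302
3.196672022281406
3.867371063600929
```

```bash
python3 -m creep '[[[0,0,0,0,0,0,0.2],[0,0,0,0,0,0,0.2],[0,0,0,0,0,0,0.2],[0,0,0,0,0,0,0.2],[0,0,0,0,0,0,0.2],[0,0,0,0,0,0,0.2]]]' && python3 -c "
from plant import close_job
print(close_job())"
```

```text
clock: 14.02
ee_pos: [567.3, 32.7, 131.0]
orientation: [-0.41, 3.113, 0.002]
contact_force: [-1.7, 9.1, 6.3]
finger_gap: 21.1
grasp_force: 49.3
the job is handed in; nothing more can be done
None
```

I pressed the small, bar and large keys fully in that order, then swung the lever to about 0.62 rad, just past the third click (0.6) and short of the fourth (0.8); I handed in at 14 s still holding the grip, and no verdict came back.

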